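Walk the tall steel case onto the rubber strip

ROBOT

A 7-joint arm with a two-finger parallel gripper is mounted at the origin on the work surface. World frame = base frame: x ahead of the robot, y to its left, z up, the work surface at z = 0. Lengths are in mm, angles in rad, forces in N, time in s.
With the tool pointing down it reaches from about 350 to 900 mm from the base axis. Payload 19.9 kg.
Tool frame: the origin (TCP) lies on the centre line of the jaws, within the pads' length; the fingertips stand 11 mm ahead of it and the grasp point (between the pads) lies 8 mm behind it; z points along the fingers, y is the line along which they close (so a half turn about z gives the same grasp; the last joint's range is limited). The gripper opens to 85 mm and grips with 20 to 120 N. Pads are 22 mm wide; open, the fingers measure 114 mm over their backs; the gripper's body (76 mm by 85 mm) begins 54 mm behind the grasp point. The pads swing forward as they close: fully open they stand 13 mm farther back than shut.
Start: joints at [1.306, 0.417, -0.01, 1.614, 0.005, 1.111, -0.053], TCP at [138.098, -609.534, 242.26] pointing down, gripper open.
Joint ranges: [-2.81, 2.81], [-0.39, 2.02], [-1.27, 1.25], [0.06, 2.57], [-1.19, 4.33], [0.19, 2], [-2.82, 2.82]. Speed limits (rad/s): [1.89, 1.89, 2.39, 2.39, 3.01, 3.01, 3.01].

INTERFACE

Orientations are given as a rotation vector (axis times angle).
In Python, from bench import get_obs, snapshot, job_done gives the robot as it stands.
- The arm moves only by the tool arm_command, never from a script. Its arguments are lists of equal length, an entry for each row: "slide": the shift along the world's x, y, z in cm, a list of three; "roll": the turn about the world's z in rad; "fingers": the closure, from -1 (fully open) to 1 (shut). A call has exactly 5 rows; each row shifts and turns the commanded pose from where the row before left it; what a row does not reach is not made up. A row lasts 1/8 s, in which the tool goes at most 62.5 mm and 10.7 degrees, less where a joint would pass 70% of its speed; a pose out of reach is approached as far as the arm can. A call with a gripper value outside its range is refused whole. The fingers move at their own pace and stop on an object; "force" is the grip in N (left out, the last holds). Time passes only in rows, so rows that do not move let the fingers close, or fill a call up. It gives the time, the measured TCP pose, the force, the opening and the grip force at its end, in the units of the state.
- get_obs(): the state, without advancing time (a new reading comes with each control period).
- snapshot(name): name is "scene" or "side" or "wrist"; returns a dict with "image" (400x640x3 uint8, red, green, blue), "depth" (400x640 float32, mm along the optical axis (not along the pixel's ray), 0 where there is no reading), "fx", "fy", "cx", "cy" (pixels), "world_to_cam" (4x4, takes a point from world to camera coordinates); the wrist camera has in their place "T_tool_cam" (4x4, takes a point from camera to tool coordinates, whose origin is the TCP and whose axes are the flange's). Camera axes: x right, y up, looking along -z (the intrinsics and any distortion apply to the point x, -y, -z); pixel columns grow to the right and rows downward; lengths in mm; the calibration is good to about 2 mm. A picture is of the moment at which its call begins: read the wrist's pose just before it.
- job_done(): hands the job in; it is judged then, once.
The state is a dict: "clock": time; "qpos": joint angles; "dq": joint speeds; "effort": joint torques, N m; "position": TCP position; "eef_rot": TCP orientation; "ft_force": force on the tool from outside, world axes, zero at the start; "moment": the same for the moment, N m; "finger_gap": opening from 0.0 (shut) to 1.0 (fully open); "finger_force": force on a finger pad.
Only numpy, scipy, OpenCV 4.12 (cv2) and the standard library are available. Lean on these libraries where they do the work, as an engineer would, in place of code of your own. Each camera call takes 0.05 s, during which the arm holds its last target. There are 200 camera calls.

TASK

Walk the taller of the two grey steel cases away from you onto the black rubber strip in two steps: hold it by the grip on top, tip it up onto one of its two side feet, swing the raised foot forward onto the strip while the other foot stays where it is, and set it down; then tip it onto that foot and swing the other one up beside it. The grip is not to be trusted with the whole weight, so one foot must always stay down: never lift the case clear, and do not let it topple. Leave it standing upright with both feet wholly on the strip, and let go.

Things in the scene. Friction and masses are not known exactly. Their poses are not given: they have to be found in the camera images.
- case_grip (a point): Middle of the black grip bar on the taller grey case, 220 mm above its underside. Bar: 84 mm along x, 26 wide (y), 36 high, flat sides, underside 28 mm above the lid. Case: 160 mm wide (y), 90 deep (x), 256 high in all, 0.8 kg; the shorter case (156 high) is a bystander. Axes are the case's: x front to back (about away from the robot), y to its left seen from the robot, z up.
- foot_left (a point): Outer lower edge of the case's left (+y) rubber foot, at mid-length: 80 mm to +y of the case's middle, height 0 when standing. The foot is 56 mm long (x), 18 wide (y), 12 high, its outer face flush with the case's side; the case pivots on this edge when tipped to its left. Axes as the case's.
- foot_right (a point): Outer lower edge of the case's right (-y) rubber foot, at mid-length: 80 mm to -y of the case's middle, height 0 when standing; otherwise like the left foot. Axes as the case's.
- strip: Flat black rubber anti-slip strip, flush with the table, beyond the cases seen from the robot; 96 mm wide (x), 840 mm long (y). Origin at its middle on the table surface; x points away from the robot, y along the strip. At the start the feet stand 80 to 116 mm short of its centre line.
Things that resemble listed ones, but are neither listed nor needed, are in the scene too. What is shaped like the part that bears case_grip but yellow is not meant.

How it is judged (in metres and radians):
On the way, in this order (a step that is already met when the one before it is completed fails the run):
1. the case is tipped: one foot more than 10 mm up, the other down and within 30 mm of where it started (((height (world z) of foot_left above 0.01 m and height (world z) of foot_right below 0.008 m and distance of foot_right from where it was at the start of the episode below 0.03 m) or (height (world z) of foot_right above 0.01 m and height (world z) of foot_left below 0.008 m and distance of foot_left from where it was at the start of the episode below 0.03 m))), for 0.2 s.
2. the first foot stands on the strip (within 20 mm of its centre line), both feet down, the other within 30 mm of where it started (height (world z) of each of foot_left, foot_right below 0.008 m and (((x of foot_left in the frame of strip between -0.02 and 0.02 m and y of foot_left in the frame of strip between -0.42 and 0.42 m) and distance of foot_right from where it was at the start of the episode below 0.03 m) or ((x of foot_right in the frame of strip between -0.02 and 0.02 m and y of foot_right in the frame of strip between -0.42 and 0.42 m) and distance of foot_left from where it was at the start of the episode below 0.03 m))), for 0.1 s.
3. the case is tipped onto the foot on the strip, the other foot more than 10 mm up ((((x of foot_left in the frame of strip between -0.02 and 0.02 m and y of foot_left in the frame of strip between -0.42 and 0.42 m) and height (world z) of foot_left below 0.008 m and height (world z) of foot_right above 0.01 m) or ((x of foot_right in the frame of strip between -0.02 and 0.02 m and y of foot_right in the frame of strip between -0.42 and 0.42 m) and height (world z) of foot_right below 0.008 m and height (world z) of foot_left above 0.01 m))), for 0.2 s.
At the end, for the whole second after the job is handed in: The taller case stands upright (within 3 degrees), both feet down on the table with their middles within 20 mm of the strip's centre line, released (x of foot_left in the frame of strip between -0.02 and 0.02 m and y of foot_left in the frame of strip between -0.42 and 0.42 m and x of foot_right in the frame of strip between -0.02 and 0.02 m and y of foot_right in the frame of strip between -0.42 and 0.42 m and height (world z) of each of foot_left, foot_right below 0.005 m and angle between case_grip's own z axis and vertical below 0.06 rad); the robot touches nothing.
It fails at once if the case is lifted clear: both feet more than 15 mm up (height (world z) of each of foot_left, foot_right above 0.015 m).
It fails at once if the case is toppled (tilted more than 40 degrees) (angle between case_grip's own z axis and vertical above 0.7 rad).
It also fails if it takes over 42 s, if anything falls off the work surface, if the arm or the gripper's body presses on something with over 40 N, if the wrist force passes 120 N, or if a joint passes its speed limit or range.

## Working session

There is one attempt and no reset: what is moved stays moved. The work goes in short steps, Python scripts to look and compute and a tool call to move; the robot and the scene stay as the last step left them, time stands still between calls to the robot, and variables do not carry over. Pictures are saved under pics/ and viewed, at most 10 in all, crops included, and the job is handed in when it is done.

Besides the shell and the picture viewer there is one more tool, called after "Emit:" in YAML: its name, and indented under it one key for each argument. arm_command: Moves the arm, as the interface text tells. Its arguments: {"type":"object","properties":{"slide":{"type":"array","items":{"type":"array","items":{"type":"number"}}},"roll":{"type":"array","items":{"type":"number"}},"fingers":{"type":"array","items":{"type":"number"}},"force":{"type":"number"}},"required":["slide","roll","fingers"]}

```bash
mkdir -p pics; cat > h.py <<'E'
import numpy as np, cv2
from bench import get_obs, snapshot
def ray(s,u,v):
    return np.array([(u-s['cx'])/s['fx'],-(v-s['cy'])/s['fy'],-1.0])
def pt(s,u,v,d=None):
    if d is None:
        w=s['depth'][int(v)-1:int(v)+2,int(u)-1:int(u)+2]; d=np.median(w[w>0])
    return (np.linalg.inv(s['world_to_cam'])@np.append(ray(s,u,v)*d,1))[:3]
def cloud(s):
    v,u=np.mgrid[:400,:640]; d=s['depth']
    c=np.stack([(u-s['cx'])/s['fx']*d,-(v-s['cy'])/s['fy']*d,-d,np.ones_like(d)],-1)
    return (c@np.linalg.inv(s['world_to_cam']).T)[...,:3]
E
python3 - <<'E'
from h import *
import pickle
o=get_obs();print(o)
for n in('scene','side'):
    s=snapshot(n);pickle.dump(s,open(n+'.pkl','wb'));cv2.imwrite(f'pics/{n}.png',s['image'][...,::-1])
    print(n,{k:v for k,v in s.items() if k not in('image','depth')})
E
```

```text
{'clock': 0.0, 'qpos': array([ 1.30653161,  0.41794144, -0.01028399,  1.61417481,  0.00468233,
        1.11069163, -0.05296201]), 'dq': array([ 1.08223297e-03,  1.35877523e-04,  7.24861255e-04, -1.60556881e-03,
        7.69826665e-05,  1.35273587e-03, -7.29821211e-04]), 'effort': array([-7.97478660e-04, -8.64436483e+01,  6.78454097e-01, -4.34896910e+01,
        1.91278261e-02,  7.43632409e-03,  3.67725136e-06]), 'position': array([ 137.99038283, -609.23675507,  241.68038401]), 'eef_rot': array([-3.12095690e+00, -3.49097430e-01,  3.35348808e-04]), 'ft_force': array([ 0.78119847, -0.0579243 ,  0.81218157]), 'moment': array([-0.03279378,  0.01000092,  0.0024847 ]), 'finger_force': 0.0, 'finger_gap': 0.9973494215072601}
scene {'fx': 436.8621861820597, 'fy': 436.8621861820597, 'cx': 317.4720936144759, 'cy': 202.0366589123683, 'world_to_cam': array([[-9.91767198e-01,  1.27882232e-01,  6.63018847e-03,
         4.41769612e+02],
       [-1.18506381e-01, -9.36208422e-01,  3.30862553e-01,
         2.75468866e+01],
       [ 4.85186800e-02,  3.27352907e-01,  9.43655664e-01,
        -1.04439493e+03],
       [ 0.00000000e+00,  0.00000000e+00,  0.00000000e+00,
         1.00000000e+00]])}
side {'fx': 455.3989485750542, 'fy': 455.3989485750542, 'cx': 318.9610013417653, 'cy': 201.9198908091455, 'world_to_cam': array([[-1.11413602e-01, -9.93764489e-01,  4.37602183e-03,
         5.84519405e+01],
       [ 9.46585828e-01, -1.04781423e-01,  3.04952657e-01,
        -4.84033970e+02],
       [-3.02592595e-01,  3.81181543e-02,  9.52357458e-01,
        -1.01342591e+03],
       [ 0.00000000e+00,  0.00000000e+00,  0.00000000e+00,
         1.00000000e+00]])}
```

View pics/scene.png

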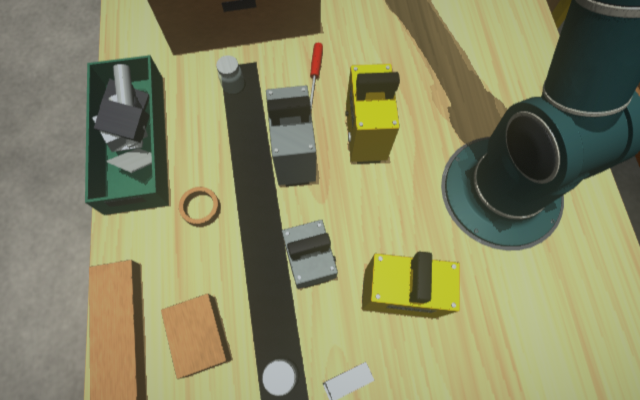

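View pics/side.png

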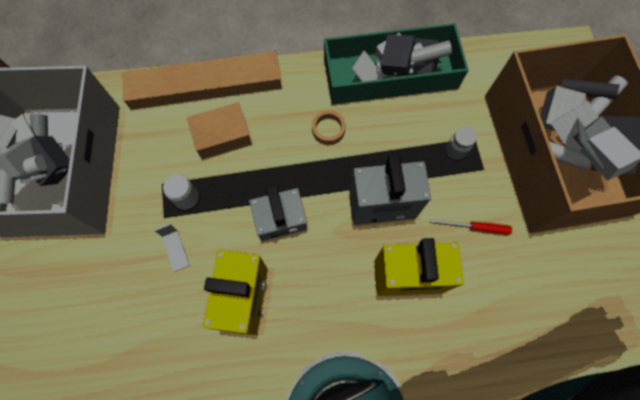

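Taller grey case: scene (291,130), side (390,190). Lookalikes: the short grey case at scene (310,252), and yellow cases at (373,110) and (415,283). I'm choosing the one at (291,130).

```bash
python3 - <<'E'
from h import *
import pickle
for n,box in(('scene',(255,330,75,195)),('side',(335,440,145,230))):
    s=pickle.load(open(n+'.pkl','rb'));c=cloud(s);im=s['image'].astype(int)
    u0,u1,v0,v1=box
    P=c[v0:v1,u0:u1].reshape(-1,3);I=im[v0:v1,u0:u1].reshape(-1,3)
    h,e=np.histogram(P[:,2],bins=np.arange(-5,275,8));print(n,[(int(a),int(b)) for a,b in zip(e,h) if b>15])
    for lo,hi,nm in((165,192,'lid'),(205,250,'bar'),(230,262,'bartop')):
        m=(P[:,2]>lo)&(P[:,2]<hi)
        if m.sum()<20: continue
        q=P[m];r=cv2.minAreaRect(q[:,:2].astype(np.float32));print(nm,m.sum(),np.median(q[:,2]),r)
    cv2.imwrite(f'pics/{n}c.png',cv2.resize(s['image'][v0-10:v1+10,u0-20:u1+20,::-1],None,fx=4,fy=4,interpolation=cv2.INTER_CUBIC))
    # strip : dark pixels near table
    m=(abs(c[...,2])<6)&(im.max(-1)<60)&(c[...,0]>400)&(c[...,0]<900)
    m=cv2.morphologyEx(m.astype(np.uint8),cv2.MORPH_OPEN,np.ones((5,5)))
    k,l,st,_=cv2.connectedComponentsWithStats(m)
    for i in range(1,k):
        if st[i,4]>800:
            q=c[l==i];r=cv2.minAreaRect(q[:,:2].astype(np.float32));print('dark',st[i],r,np.round(cv2.boxPoints(r)),q[:,2].mean())
E
```

```text
scene [(-5, 4507), (3, 229), (11, 129), (19, 51), (27, 43), (35, 53), (43, 56), (51, 52), (59, 55), (67, 52), (75, 64), (83, 55), (91, 57), (99, 64), (107, 61), (115, 65), (123, 64), (131, 73), (139, 68), (147, 67), (155, 78), (163, 158), (171, 1914), (179, 35), (187, 33), (195, 27), (203, 61), (211, 92), (219, 94), (227, 130), (235, 451)]
lid 2109 173.42538661066283 ((484.6756591796875, -153.1374969482422), (161.39743041992188, 90.01050567626953), 89.76847076416016)
bar 820 235.61345851407754 ((484.7616271972656, -152.3177490234375), (83.82321166992188, 27.837011337280273), 0.13135504722595215)
bartop 545 237.09515723828656 ((484.75555419921875, -152.83688354492188), (83.89549255371094, 27.080581665039062), 0.46448540687561035)
dark [  225    64    77   309 11067] ((583.2916259765625, -45.91650390625), (91.7657470703125, 776.7758178710938), 2.6019701957702637) [[ 520.  340.]
 [ 555. -436.]
 [ 647. -432.]
 [ 611.  344.]] 0.3499626645033186
side [(-5, 3904), (3, 534), (11, 63), (19, 62), (27, 50), (35, 51), (43, 62), (51, 91), (59, 71), (67, 75), (75, 76), (83, 70), (91, 71), (99, 81)
[... 299 characters left out ...]
00863647461)
bar 612 236.7445085683712 ((482.2591247558594, -154.46481323242188), (27.24748992919922, 84.38797760009766), 89.11994934082031)
bartop 494 237.40903766029538 ((482.5581359863281, -154.5116424560547), (27.089296340942383, 83.75676727294922), 89.33020782470703)
dark [ 399  144   83   33 1503] ((593.5336303710938, -330.48248291015625), (89.81758880615234, 211.78192138671875), 0.2117132842540741) [[ 548. -225.]
 [ 549. -437.]
 [ 639. -436.]
 [ 638. -224.]] 0.9737183811842967
dark [ 164  153  222   64 5204] ((573.786376953125, 106.20939636230469), (91.93114471435547, 588.025634765625), 2.9130899906158447) [[ 513.  398.]
 [ 543. -190.]
 [ 635. -185.]
 [ 605.  402.]] 0.5748791485538343
```

View pics/scenec.png

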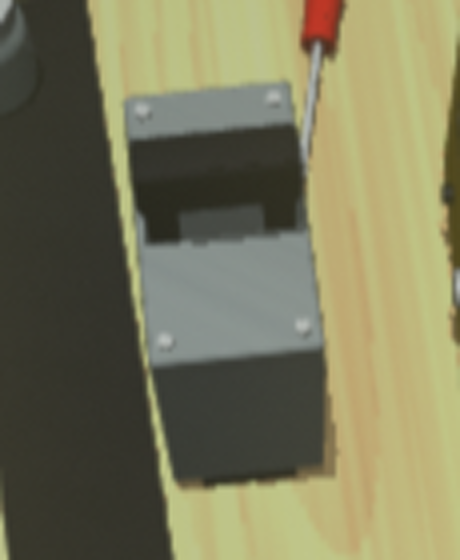

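View pics/sidec.png

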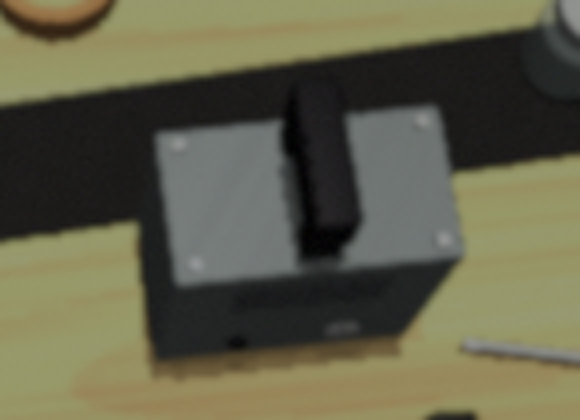

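The crops confirm it: grey lid with a black bar at about (484,-154), bar top at z≈238, yaw about -0.3°. The strip's centre line is at x≈584 (y=-74) to 592 (y=-234), so a left pivot then a ccw swing of about 41° is needed. Moving over the grip.

Emit:
arm_command:
  slide:
    - [3, 4, 1.6]
    - [3, 4, 1.6]
    - [3, 4, 1.6]
    - [3, 4, 1.6]
    - [3, 4, 1.6]
  roll: [-0.02, -0.02, -0.02, -0.02, -0.02]
  fingers: [-1, -1, -1, -1, -1]
  force: 25

```text
clock: 0.72
position: [288.8, -408.0, 322.6]
eef_rot: [-3.136, -0.192, 0.0]
ft_force: [-0.2, -1.2, 0.2]
finger_gap: 0.997
finger_force: 0.0
```

Emit:
arm_command:
  slide:
    - [3, 4, 0]
    - [3, 4, 0]
    - [3, 4, 0]
    - [3, 4, 0]
    - [3, 4, 0]
  roll: [-0.02, -0.02, -0.02, -0.02, -0.02]
  fingers: [-1, -1, -1, -1, -1]

```text
clock: 1.35
position: [438.7, -208.1, 322.2]
eef_rot: [-3.141, -0.035, 0.0]
ft_force: [0.7, -0.5, 0.1]
finger_gap: 1.0
finger_force: 0.0
```

Emit:
arm_command:
  slide:
    - [2.5, 3, 0]
    - [2, 2.4, 0]
    - [0, 0, -3.5]
    - [0, 0, -3.5]
    - [0, 0, -2.6]
  roll: [-0.026, 0, 0, 0, 0]
  fingers: [-1, -1, -1, -1, -1]

```text
clock: 1.98
position: [482.6, -155.3, 224.7]
eef_rot: [-3.141, 0.005, 0.002]
ft_force: [0.5, -0.1, 0.7]
finger_gap: 1.0
finger_force: 0.0
```

Emit:
arm_command:
  slide:
    - [0, 0, 0]
    - [0, 0, 0]
    - [0, 0, 0]
    - [0, 0, 0]
    - [0, 0, 0]
  roll: [0, 0, 0, 0, 0]
  fingers: [0.35, 0.6, 0.8, 1, 1]
  force: 25

```text
clock: 2.6
position: [483.6, -155.3, 227.1]
eef_rot: [3.141, -0.005, 0.002]
ft_force: [-1.1, 2.5, 8.1]
finger_gap: 0.296
finger_force: 33.6
```

Emit:
arm_command:
  slide:
    - [0, 0.3, 0.1]
    - [0, 0.3, 0.1]
    - [0, 0.3, 0.1]
    - [0, 0.3, 0.1]
    - [0, 0.3, 0.1]
  roll: [0, 0, 0, 0, 0]
  fingers: [1, 1, 1, 1, 1]

```text
clock: 3.22
position: [483.0, -140.3, 231.2]
eef_rot: [-3.141, 0.005, 0.0]
ft_force: [-0.4, -0.2, -8.3]
finger_gap: 0.299
finger_force: 31.4
```

```bash
cat >> h.py <<'E'
def case(cx,cy,save=None):
    """lid corners by colour/height from scene+side: plane normal and rectangle"""
    for n in('scene','side'):
        s=snapshot(n);c=cloud(s);I=s['image'].astype(int)
        m=(c[...,2]>150)&(c[...,2]<202)&(np.hypot(c[...,0]-cx,c[...,1]-cy)<110)&(I.min(-1)>75)&(np.ptp(I,axis=-1)<40)
        k,l,st,_=cv2.connectedComponentsWithStats(m.astype(np.uint8))
        m=np.isin(l,[i for i in range(1,k) if st[i,4]>60])
        q=c[m]
        if save: cv2.imwrite(f'pics/{save}_{n}.png',s['image'][...,::-1])
        for _ in range(3):
            A=np.c_[q[:,:2]-[cx,cy],np.ones(len(q))];w=np.linalg.lstsq(A,q[:,2],rcond=None)[0]
            q=q[abs(A@w-q[:,2])<5]
        nz=np.array([-w[0],-w[1],1]);nz/=np.linalg.norm(nz)
        r=cv2.minAreaRect(q[:,:2].astype(np.float32));ctr=np.array([*r[0],0]);ctr[2]=w@[r[0][0]-cx,r[0][1]-cy,1]
        a=np.deg2rad(r[2]); 
        if r[1][0]>r[1][1]: a+=np.pi/2   # long side direction -> y axis; x axis angle
        else: pass
        a=(a+np.pi/2)%np.pi-np.pi/2
        x0=np.array([np.cos(a),np.sin(a),0]);y=np.cross(nz,x0);y/=np.linalg.norm(y)
        base=ctr-174*nz
        print(n,len(q),'size',np.round(r[1]),'yaw%.3f'%a,'n',nz.round(3),'L',(base+80*y).round(1),'R',(base-80*y).round(1))
E
python3 -c "
from h import *
case(484,-145,'t1')"
```

```text
scene 1128 size [161.  90.] yaw-0.005 n [ 0.006 -0.002  1.   ] L [483.7 -58.7   3.7] R [ 482.8 -218.6    3.3]
side 661 size [89. 48.] yaw-1.534 n [ 0.002 -0.005  1.   ] L [562.3 -78.6   4.1] R [402.5 -84.5   4.4]
```

The case was lifted about 4 mm as a whole and shifted 15 mm, because the firm grip doesn't let it rotate. I'll put it back, then hold the bar loosely (about 2–3 mm play) so it can tip within the jaws.

Emit:
arm_command:
  slide:
    - [0, -0.5, 0]
    - [0, -0.5, 0]
    - [0, -0.5, 0]
    - [0, 0, -0.25]
    - [0, 0, -0.2]
  roll: [0, 0, 0, 0, 0]
  fingers: [1, 1, 1, 1, 1]

```text
clock: 3.95
position: [483.5, -155.2, 227.2]
eef_rot: [-3.141, 0.005, -0.001]
ft_force: [-3.0, 5.3, 16.1]
finger_gap: 0.298
finger_force: 34.6
```

Emit:
arm_command:
  slide:
    - [0, 0, 0]
    - [0, 0, 0]
    - [0, 0, 0]
    - [0, 0, 0]
    - [0, 0, 0]
  roll: [0, 0, 0, 0, 0]
  fingers: [0.35, 0.35, 0.35, 0.35, 0.35]
  force: 20

```text
clock: 4.58
position: [483.1, -155.6, 226.8]
eef_rot: [-3.142, 0.005, 0.0]
ft_force: [0.1, -0.3, 0.8]
finger_gap: 0.324
finger_force: 0.0
```

```bash
python3 -c "
from h import *
print(get_obs())
case(484,-153,'t2')"
```

```text
{'clock': 4.575, 'qpos': array([ 0.59229978,  0.24662404, -0.39383743,  1.90783375,  0.11091804,
        1.0081811 , -1.42412026]), 'dq': array([ 0.00146905,  0.00171916, -0.00113283,  0.00074422, -0.0003088 ,
       -0.00078366, -0.00020176]), 'effort': array([-6.21344458e-03, -6.38009477e+01, -3.80751014e+00, -4.08535767e+01,
        1.79616309e-02,  4.50587240e-04, -2.43910627e-04]), 'position': array([ 483.09638102, -155.56013398,  226.76918471]), 'eef_rot': array([-3.14152543e+00,  5.04676026e-03,  6.85656334e-05]), 'ft_force': array([ 0.09345872, -0.29292592,  0.76411589]), 'moment': array([ 0.0388725 , -0.00392473,  0.05234625]), 'finger_force': 0.0, 'finger_gap': 0.3241265995166817}
scene 1100 size [159.  90.] yaw-0.005 n [0.    0.001 1.   ] L [484.3 -73.1  -0.6] R [ 4.834e+02 -2.331e+02 -4.000e-01]
side 680 size [90. 47.] yaw-1.544 n [-0.     0.008  1.   ] L [ 5.626e+02 -9.680e+01 -1.000e-01] R [ 4.026e+02 -1.012e+02 -1.000e-01]
```

Emit:
arm_command:
  slide:
    - [0, 0.4, 0]
    - [0, 0.4, 0.1]
    - [0, 0.4, 0.15]
    - [0, 0.4, 0.15]
    - [0, 0.4, 0.1]
  roll: [0, 0, 0, 0, 0]
  fingers: [0.35, 0.35, 0.35, 0.35, 0.35]

```text
clock: 5.3
position: [483.2, -135.3, 232.0]
eef_rot: [3.142, -0.005, 0.0]
ft_force: [-0.2, -3.6, 3.7]
finger_gap: 0.321
finger_force: 2.1
```

```bash
cat >> h.py <<'E'
def c1(cx,cy):
    import h
    global snapshot
    h_names=('scene',)
    s=snapshot('scene');c=cloud(s);I=s['image'].astype(int)
    m=(c[...,2]>140)&(c[...,2]<206)&(np.hypot(c[...,0]-cx,c[...,1]-cy)<115)&(I.min(-1)>60)&(np.ptp(I,axis=-1)<40)
    k,l,st,_=cv2.connectedComponentsWithStats(m.astype(np.uint8))
    q=c[np.isin(l,[i for i in range(1,k) if st[i,4]>60])]
    for _ in range(3):
        A=np.c_[q[:,:2]-[cx,cy],np.ones(len(q))];w=np.linalg.lstsq(A,q[:,2],rcond=None)[0]
        q=q[abs(A@w-q[:,2])<5]
    nz=np.array([-w[0],-w[1],1]);nz/=np.linalg.norm(nz)
    r=cv2.minAreaRect(q[:,:2].astype(np.float32));ctr=np.array([*r[0],0]);ctr[2]=w@[r[0][0]-cx,r[0][1]-cy,1]
    a=np.deg2rad(r[2])+(np.pi/2 if r[1][0]>r[1][1] else 0)
    a=(a+np.pi/2)%np.pi-np.pi/2
    y=np.cross(nz,[np.cos(a),np.sin(a),0]);y/=np.linalg.norm(y);b=ctr-174*nz
    o=get_obs();R=cv2.Rodrigues(o['eef_rot'])[0]
    print(len(q),'size',np.round(r[1]),'yaw%.3f'%a,'toolyaw%.3f'%np.arctan2(R[1,0],R[0,0]),'n',nz.round(3),'C',ctr.round(1),'L',(b+80*y).round(1),'R',(b-80*y).round(1))
    print('tcp',o['position'].round(1),'ft',o['ft_force'].round(1),'gap',round(o['finger_gap'],3),'q7',o['qpos'][6],'t',o['clock'])
    return s
E
python3 -c "
from h import *
c1(484,-140)"
```

```text
1842 size [159.  90.] yaw-0.005 toolyaw-0.003 n [0.002 0.088 0.996] C [ 483.9 -138.3  179.5] L [484.  -73.9  -0.9] R [ 483.1 -233.3   13.2]
tcp [ 483.2 -134.7  232. ] ft [ 0.2 -2.5  3.5] gap 0.325 q7 -1.4606619147792195 t 5.35
```

Emit:
arm_command:
  slide:
    - [0, 0.2, 0.05]
    - [0.42, 0.02, 0]
    - [0.42, 0.04, 0]
    - [0.41, 0.07, 0]
    - [0.41, 0.1, 0]
  roll: [0, 0.07, 0.07, 0.07, 0.07]
  fingers: [0.35, 0.35, 0.35, 0.35, 0.35]

```text
clock: 5.98
position: [499.5, -131.0, 231.8]
eef_rot: [-3.11, -0.437, 0.001]
ft_force: [0.8, -1.6, -1.4]
finger_gap: 0.327
finger_force: 1.9
```

```bash
python3 -c "
from h import *
c1(500,-140)"
```

```text
1883 size [ 90. 158.] yaw0.262 toolyaw0.283 n [-0.019  0.079  0.997] C [ 501.4 -133.4  179.2] L [484.1 -70.2  -0.7] R [ 525.4 -224.2   12.3]
tcp [ 499.9 -130.8  231.8] ft [ 1.3 -2.  -2.1] gap 0.326 q7 -1.2108166659010904 t 6.025
```

Emit:
arm_command:
  slide:
    - [0.43, 0.14, 0]
    - [0.42, 0.17, 0]
    - [0.4, 0.2, 0]
    - [0.38, 0.23, 0]
    - [0.37, 0.26, 0]
  roll: [0.075, 0.075, 0.075, 0.075, 0.075]
  fingers: [0.35, 0.35, 0.35, 0.35, 0.35]

```text
clock: 6.65
position: [519.6, -121.0, 231.9]
eef_rot: [-2.975, -1.007, 0.001]
ft_force: [1.5, -1.8, -1.2]
finger_gap: 0.329
finger_force: 1.2
```

```bash
python3 -c "
from h import *
c1(520,-130)"
```

```text
2054 size [ 91. 159.] yaw0.623 toolyaw0.657 n [-0.04   0.058  0.998] C [ 522.7 -123.   178.5] L [483.  -68.3  -0.7] R [ 576.1 -197.9   10.5]
tcp [ 520.  -120.5  231.9] ft [ 2.2 -0.6 -1.4] gap 0.325 q7 -0.8934871237393609 t 6.7
```

Emit:
arm_command:
  slide:
    - [0.21, 0.16, 0]
    - [0.21, 0.16, 0]
    - [0.4, -0.45, -0.1]
    - [0.4, -0.45, -0.15]
    - [0.4, -0.45, -0.15]
  roll: [0.05, 0.05, 0, 0, 0]
  fingers: [0.35, 0.35, 0.35, 0.35, 0.35]

```text
clock: 7.32
position: [535.8, -131.4, 228.0]
eef_rot: [-2.922, -1.151, 0.001]
ft_force: [-3.2, 3.4, 2.8]
finger_gap: 0.319
finger_force: 2.2
```

```bash
python3 -c "
from h import *
c1(535,-130)"
```

```text
2015 size [ 90. 160.] yaw0.747 toolyaw0.751 n [ 0.015 -0.014  1.   ] C [ 537.5 -126.8  175. ] L [480.6 -65.6   2.7] R [ 589.3 -183.1   -0.6]
tcp [ 536.1 -132.   227.8] ft [-3.3  1.9  1.2] gap 0.327 q7 -0.8018881352747141 t 7.375
```

Emit:
arm_command:
  slide:
    - [-0.2, 0.2, 0]
    - [0, 0, 0]
    - [0.4, -0.43, 0.1]
    - [0.45, -0.5, 0.2]
    - [0.45, -0.5, 0.2]
  roll: [0, 0, 0, 0, 0]
  fingers: [0.35, 0.35, 0.35, 0.35, 0.35]

```text
clock: 8.0
position: [547.4, -144.2, 233.6]
eef_rot: [2.922, 1.153, 0.001]
ft_force: [-3.4, 3.3, 4.4]
finger_gap: 0.327
finger_force: 4.0
```

```bash
python3 -c "
from h import *
c1(545,-140)"
```

```text
1918 size [ 90. 160.] yaw0.755 toolyaw0.751 n [ 0.067 -0.071  0.995] C [ 546.4 -136.7  180.3] L [480.1 -66.4  15. ] R [ 589.3 -182.4   -0.6]
tcp [ 547.8 -144.9  233.8] ft [-3.8  2.4  5.4] gap 0.325 q7 -0.7852721915158674 t 8.05
```

Emit:
arm_command:
  slide:
    - [0.27, 0.28, 0]
    - [0.29, 0.26, 0]
    - [0.31, 0.24, 0]
    - [0.33, 0.22, 0]
    - [0.34, 0.19, 0]
  roll: [-0.07, -0.07, -0.07, -0.07, -0.07]
  fingers: [0.35, 0.35, 0.35, 0.35, 0.35]

```text
clock: 8.68
position: [562.4, -132.1, 232.9]
eef_rot: [-3.079, -0.623, 0.001]
ft_force: [0.1, 2.0, -3.6]
finger_gap: 0.325
finger_force: 1.9
```

```bash
python3 -c "
from h import *
c1(565,-130)"
```

```text
1827 size [ 90. 161.] yaw0.433 toolyaw0.396 n [ 0.035 -0.069  0.997] C [ 563.8 -125.7  179.1] L [524.1 -41.3  11.8] R [ 591.1 -186.1   -0.6]
tcp [ 562.7 -131.7  232.9] ft [-1.2  3.4 -0.7] gap 0.325 q7 -1.1507452881895603 t 8.725
```

Emit:
arm_command:
  slide:
    - [0.35, 0.15, 0]
    - [0.36, 0.12, 0]
    - [0.37, 0.09, 0]
    - [0.38, 0.07, 0]
    - [0.38, 0.05, 0]
  roll: [-0.073, -0.073, -0.073, -0.073, -0.073]
  fingers: [0.35, 0.35, 0.35, 0.35, 0.35]

```text
clock: 9.35
position: [580.9, -127.2, 233.0]
eef_rot: [-3.141, -0.056, 0.0]
ft_force: [-0.0, 2.1, -1.6]
finger_gap: 0.321
finger_force: 1.3
```

```bash
python3 -c "
from h import *
c1(580,-120)"
```

```text
1784 size [ 90. 162.] yaw0.094 toolyaw0.032 n [ 0.004 -0.046  0.999] C [ 585.2 -122.5  177. ] L [577.1 -34.9   6.9] R [ 5.921e+02 -1.940e+02 -5.000e-01]
tcp [ 581.3 -127.1  233.1] ft [-0.3  2.5 -2.4] gap 0.327 q7 -1.5090302661409374 t 9.4
```

Emit:
arm_command:
  slide:
    - [0.2, 0, 0]
    - [0.03, 0.35, -0.1]
    - [0, 0.35, -0.15]
    - [0, 0.3, -0.15]
    - [0, 0, 0]
  roll: [-0.04, 0, 0, 0, 0]
  fingers: [0.35, 0.35, 0.35, 0.35, 0.35]

```text
clock: 10.02
position: [582.9, -117.3, 229.2]
eef_rot: [3.141, -0.004, -0.0]
ft_force: [0.1, -0.2, -0.6]
finger_gap: 0.321
finger_force: 0.0
```

```bash
python3 -c "
from h import *
c1(582,-116)"
```

```text
1790 size [ 90. 162.] yaw0.006 toolyaw-0.003 n [-0.003  0.001  1.   ] C [ 589.2 -116.9  173.6] L [ 5.892e+02 -3.710e+01 -5.000e-01] R [ 5.902e+02 -1.971e+02 -3.000e-01]
tcp [ 582.9 -117.3  229.3] ft [-0.1  0.5 -0.1] gap 0.327 q7 -1.5611764560282138 t 10.075
```

Emit:
arm_command:
  slide:
    - [0, 0, 0]
    - [0, 0, 0]
    - [0, 0, 0]
    - [0, 0, 2]
    - [0, 0, 4]
  roll: [0, 0, 0, 0, 0]
  fingers: [0, -0.5, -0.6, -0.6, -0.6]

```text
clock: 10.7
position: [582.3, -117.1, 288.7]
eef_rot: [-3.141, 0.005, 0.004]
ft_force: [-0.2, -0.2, 0.8]
finger_gap: 0.8
finger_force: 0.0
```

Emit:
arm_command:
  slide:
    - [0, 0, 4]
    - [-2, 0, 3]
    - [-5, 0, 0]
    - [-5, 0, 0]
    - [0, 0, 0]
  roll: [0, 0, 0, 0, 0]
  fingers: [-0.6, -0.6, -0.6, -0.6, -0.6]

```text
clock: 11.32
position: [460.8, -117.5, 360.0]
eef_rot: [3.14, -0.007, 0.001]
ft_force: [1.2, 0.7, 0.9]
finger_gap: 0.798
finger_force: 0.0
```

```bash
python3 -c "
from h import *
s=c1(582,-116)
s=snapshot('side');cv2.imwrite('pics/end.png',s['image'][...,::-1])"
```

```text
2183 size [ 90. 161.] yaw0.004 toolyaw-0.004 n [0.001 0.    1.   ] C [ 589.9 -116.1  173.5] L [589.4 -36.2  -0.6] R [ 5.901e+02 -1.962e+02 -5.000e-01]
tcp [ 462.3 -117.4  360. ] ft [1.  0.4 0.5] gap 0.803 q7 -1.414909723895106 t 11.375
```

View pics/end.png

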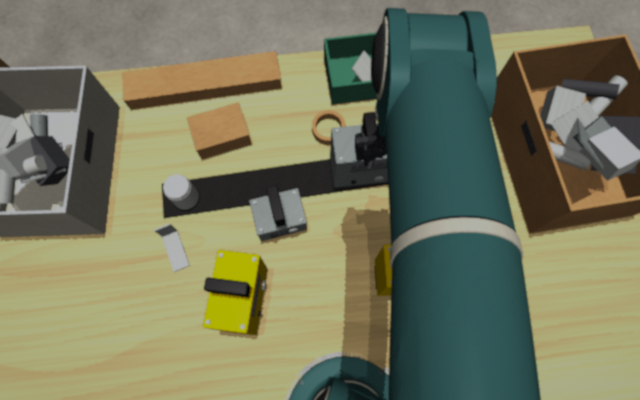

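The case stands upright on the strip at about (345,155), the gripper is clear, and both feet are within about 7 mm of the centre line.

```bash
python3 -c "
from bench import job_done
print(job_done())"
```

```text
the job is handed in; nothing more can be done
None
```

The taller grey case now stands upright and released on the strip, both feet measured within about 7 mm of its centre line, and the job is handed in (no verdict was returned); on the first tipping try the firm grip lifted the whole case about 4 mm clear, against the instruction but below the 15 mm fail limit, so I set it back where it started and did both steps with a looser hold.

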